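# Check the live branch of a gas manifold with a push-on test gauge

### The job

Check the pressure of the branch that is in service on the bench gas manifold: the one whose valve lever lies in line with its pipe (the other two levers lie across, shut). Take the test gauge out of its holder, press its coupler squarely onto that branch's slanted test nipple until it snaps over, then push it fully home against the valve spring and finish with the gauge still gripped and held pressed home, without letting go. Do not push in the shut branches' test nipples, do not turn the levers, and do not shift or tip anything else on the bench.

Things in the scene. Friction and masses are not known exactly. Their poses are not given: they have to be found in the camera images.
- manifold: gas manifold on a base plate 205 x 310 x 8 mm; origin under the middle of its outlet block, x to its back, y to its left. In front the aluminium outlet block (210 mm wide, 70 mm high) carries three test nipples 70 mm apart on a sloping face; behind each a brass ball valve, lever top 76 mm high; then a copper header pipe, with a regulator 104 mm high at the right end
- seat_left (a point): left branch: steel test nipple leaning 30 degrees from vertical towards the manifold's front. Site on its axis at the seat, the flat top of its hexagon base (29 mm across, sitting on the sloping face); z points out along the axis, x backwards and up, y to the manifold's left. 
- seat_mid (a point): middle branch: the same nipple, axes alike. From the seat: stem 10 mm dia to 11 mm; catch ridge 15 mm dia from 12.5 to 14.5 mm; taper to 8 mm dia at the tip, 21 mm up; a sprung valve pin stands 5 mm out of the tip
- seat_right (a point): right branch: the same nipple, shape and axes alike
- pin_left (a joint): travel of the sprung valve pin in the left nipple, m: 0 sealed, about 0.004 when the coupler is fully home; it pushes back with 3.5 N at first touch and 7.5 N at 4 mm
- pin_mid (a joint): travel of the sprung valve pin in the middle nipple, m: 0 sealed, about 0.004 when the coupler is fully home; it pushes back with 3.5 N at first touch and 7.5 N at 4 mm
- pin_right (a joint): travel of the sprung valve pin in the right nipple, m: 0 sealed, about 0.004 when the coupler is fully home; it pushes back with 3.5 N at first touch and 7.5 N at 4 mm
- handle_a: stem of a quarter-turn valve handle on top of a ball valve; origin on the lever's pivot, 62 mm above the bench. The flat lever (54 mm long, 14 mm wide) points along this body's x axis. In line with its pipe (parallel to the manifold's x) = open; across (parallel to its y) = shut. It belongs to the nipple straight in front of it, 72 mm away horizontally
- handle_b: the same on another branch; read its position and direction
- handle_c: the same on another branch; read its position and direction
- lever_a_tip (a point): tip of the lever on handle_a, 71 mm above the bench; the lever turns stiffly if it is pushed
- lever_b_tip (a point): tip of the lever on handle_b, 71 mm above the bench; the lever turns stiffly if it is pushed
- lever_c_tip (a point): tip of the lever on handle_c, 71 mm above the bench; the lever turns stiffly if it is pushed
- holder: grey plastic holder block 75 x 160 x 32 mm, origin under its centre. The gauge stands in its blind hole (33 mm dia, floor 8 mm above the bench, 24 mm deep) at y = -42 mm; two brass adapters stand 14 mm proud on its other half
- gauge_handle (a point): hand test gauge, upright in the holder, 0.26 kg. Site on its axis, in the square aluminium handle (26 x 26 mm, 38 to 108 mm above the coupler's rim), 88 mm above the rim, 24 mm below the gauge's very top. z up its axis, x to the dial: 42 mm dia, lying flat, centre 43 mm out along x, face 63 mm above the rim. Grip the handle across y
- gauge_mouth (a point): centre of the coupler's rim, bottom of the gauge, axes as gauge_handle. Steel, 31 mm dia; mouth flared to 23 mm, bore 17 mm dia, 22 mm deep. Sprung balls ride up the nipple's taper (5 to 11 N, rim some 13 to 8 mm from the seat) and snap in behind the ridge by 5 mm; fully home the rim sits on the seat and the pin is in by 4 mm. Let go, the pin lifts it off the seat
- dish: covered glass petri dish 92 mm dia, 17 mm high (bystander); origin at its underside
- pipette: micropipette lying down, 240 mm long, 28 mm thick (bystander); origin at its underside
- tipbox: pipette tip box 88 x 123 x 68 mm (bystander); origin at its underside
- beaker: small glass beaker 54 mm dia, 62 mm high (bystander); origin at its underside
- reagent: amber bottle 60 mm dia, 130 mm high (bystander); origin at its underside
- forceps: steel forceps lying flat, 130 mm long, 6 mm high (bystander); origin at its underside
Not all that is in view belongs to the job. Leave any blue look-alike of the part that bears gauge_handle alone.

How it is judged (in metres and radians):
On the way, in this order (a step that is already met when the one before it is completed fails the run):
1. the gauge is drawn out of its holder in the gripper (contact force between the fingers and gauge above 3 N and z of gauge_mouth in the frame of holder above 0.045 m), for 0.1 s.
2. the coupler has snapped squarely over the nipple of the branch in service (((((horizontal distance between handle_a and seat_left below 0.085 m and angle between the x axis of handle_a and the x axis of manifold, either way round below 0.5 rad) or (horizontal distance between handle_b and seat_left below 0.085 m and angle between the x axis of handle_b and the x axis of manifold, either way round below 0.5 rad) or (horizontal distance between handle_c and seat_left below 0.085 m and angle between the x axis of handle_c and the x axis of manifold, either way round below 0.5 rad)) and distance between gauge_mouth and seat_left below 0.005 m and angle between the z axis of gauge_mouth and the z axis of seat_left, either way round below 0.12 rad) or (((horizontal distance between handle_a and seat_mid below 0.085 m and angle between the x axis of handle_a and the x axis of manifold, either way round below 0.5 rad) or (horizontal distance between handle_b and seat_mid below 0.085 m and angle between the x axis of handle_b and the x axis of manifold, either way round below 0.5 rad) or (horizontal distance between handle_c and seat_mid below 0.085 m and angle between the x axis of handle_c and the x axis of manifold, either way round below 0.5 rad)) and distance between gauge_mouth and seat_mid below 0.005 m and angle between the z axis of gauge_mouth and the z axis of seat_mid, either way round below 0.12 rad) or (((horizontal distance between handle_a and seat_right below 0.085 m and angle between the x axis of handle_a and the x axis of manifold, either way round below 0.5 rad) or (horizontal distance between handle_b and seat_right below 0.085 m and angle between the x axis of handle_b and the x axis of manifold, either way round below 0.5 rad) or (horizontal distance between handle_c and seat_right below 0.085 m and angle between the x axis of handle_c and the x axis of manifold, either way round below 0.5 rad)) and distance between gauge_mouth and seat_right below 0.005 m and angle between the z axis of gauge_mouth and the z axis of seat_right, either way round below 0.12 rad))), for 0.1 s.
At the end, for the whole second after the job is handed in: The gauge is gripped and at rest with its coupler on the nipple of the branch whose lever is in line: rim within 2.5 mm of the nipple's seat, axes within 7 degrees, that nipple's valve pin pushed in by more than 2.5 mm and the gauge pressing on the manifold with more than 3 N (contact force between the fingers and gauge above 3 N and ((((horizontal distance between handle_a and seat_left below 0.085 m and angle between the x axis of handle_a and the x axis of manifold, either way round below 0.5 rad) or (horizontal distance between handle_b and seat_left below 0.085 m and angle between the x axis of handle_b and the x axis of manifold, either way round below 0.5 rad) or (horizontal distance between handle_c and seat_left below 0.085 m and angle between the x axis of handle_c and the x axis of manifold, either way round below 0.5 rad)) and distance between gauge_mouth and seat_left below 0.0025 m and angle between the z axis of gauge_mouth and the z axis of seat_left, either way round below 0.12 rad and value of joint pin_left above 0.0025 m and contact force between gauge and manifold above 3 N) or (((horizontal distance between handle_a and seat_mid below 0.085 m and angle between the x axis of handle_a and the x axis of manifold, either way round below 0.5 rad) or (horizontal distance between handle_b and seat_mid below 0.085 m and angle between the x axis of handle_b and the x axis of manifold, either way round below 0.5 rad) or (horizontal distance between handle_c and seat_mid below 0.085 m and angle between the x axis of handle_c and the x axis of manifold, either way round below 0.5 rad)) and distance between gauge_mouth and seat_mid below 0.0025 m and angle between the z axis of gauge_mouth and the z axis of seat_mid, either way round below 0.12 rad and value of joint pin_mid above 0.0025 m and contact force between gauge and manifold above 3 N) or (((horizontal distance between handle_a and seat_right below 0.085 m and angle between the x axis of handle_a and the x axis of manifold, either way round below 0.5 rad) or (horizontal distance between handle_b and seat_right below 0.085 m and angle between the x axis of handle_b and the x axis of manifold, either way round below 0.5 rad) or (horizontal distance between handle_c and seat_right below 0.085 m and angle between the x axis of handle_c and the x axis of manifold, either way round below 0.5 rad)) and distance between gauge_mouth and seat_right below 0.0025 m and angle between the z axis of gauge_mouth and the z axis of seat_right, either way round below 0.12 rad and value of joint pin_right above 0.0025 m and contact force between gauge and manifold above 3 N)) and linear speed of gauge below 0.02 m/s); the arm keeps its last pose, push and grip.
It fails at once if a shut branch's test nipple is pushed in ((not ((horizontal distance between handle_a and seat_left below 0.085 m and angle between the x axis of handle_a and the x axis of manifold, either way round below 0.5 rad) or (horizontal distance between handle_b and seat_left below 0.085 m and angle between the x axis of handle_b and the x axis of manifold, either way round below 0.5 rad) or (horizontal distance between handle_c and seat_left below 0.085 m and angle between the x axis of handle_c and the x axis of manifold, either way round below 0.5 rad)) and value of joint pin_left above 0.001 m) or (not ((horizontal distance between handle_a and seat_mid below 0.085 m and angle between the x axis of handle_a and the x axis of manifold, either way round below 0.5 rad) or (horizontal distance between handle_b and seat_mid below 0.085 m and angle between the x axis of handle_b and the x axis of manifold, either way round below 0.5 rad) or (horizontal distance between handle_c and seat_mid below 0.085 m and angle between the x axis of handle_c and the x axis of manifold, either way round below 0.5 rad)) and value of joint pin_mid above 0.001 m) or (not ((horizontal distance between handle_a and seat_right below 0.085 m and angle between the x axis of handle_a and the x axis of manifold, either way round below 0.5 rad) or (horizontal distance between handle_b and seat_right below 0.085 m and angle between the x axis of handle_b and the x axis of manifold, either way round below 0.5 rad) or (horizontal distance between handle_c and seat_right below 0.085 m and angle between the x axis of handle_c and the x axis of manifold, either way round below 0.5 rad)) and value of joint pin_right above 0.001 m)).
It fails at once if a valve lever is turned (distance of any of lever_a_tip, lever_b_tip, lever_c_tip from where it was at the start of the episode above 0.008 m).
It fails at once if a bystander is shifted by more than 30 mm or tipped (distance of any of dish, pipette, tipbox, beaker, reagent, forceps from where it was at the start of the episode above 0.03 m or angle between any of dish, tipbox, beaker, reagent, forceps's own z axis and vertical above 0.35 rad).
It also fails if it takes over 35 s, if anything falls off the work surface, if the arm or the gripper's body presses on something with over 40 N, if the wrist force passes 120 N, or if a joint passes its speed limit or range.

### The arm

A 6-joint arm with a two-finger parallel gripper is mounted at the origin on the work surface. World frame = base frame: x ahead of the robot, y to its left, z up, the work surface at z = 0. Lengths are in mm, angles in rad, forces in N, time in s.
With the tool pointing down it reaches from about 300 to 850 mm from the base axis. Payload 5.4 kg.
Tool frame: the origin (TCP) lies at the very end of the fingers, on their centre line; the grasp point (between the pads) lies 19 mm behind it; z points along the fingers, y is the line along which they close (so a half turn about z gives the same grasp; the last joint's range is limited). The gripper opens to 85 mm and grips with 20 to 120 N. Pads are 22 mm wide; open, the fingers measure 114 mm over their backs; the gripper's body (76 mm by 85 mm) begins 54 mm behind the grasp point. The pads swing forward as they close: fully open they stand 13 mm farther back than shut.
Start: joints at [1.108, 0.158, 1.597, -0, 1.386, -0.21], TCP at [143.828, 556.704, 231.299] pointing down, gripper open.
Joint ranges: [-2.91, 2.91], [-0.94, 2.29], [0.18, 2.7], [-1.29, 4.43], [0.17, 2.64], [-3, 3]. Speed limits (rad/s): [2.57, 2.57, 3.14, 3.14, 3.14, 3.14].

### API

Orientations are given as [roll, pitch, yaw] about the fixed x, y, z axes, in that order (R = Rz(yaw) Ry(pitch) Rx(roll)).
In Python, from plant import ctrl gives the robot as it stands. The module is installed in compiled form; this text tells all that it offers. Calls block until the motion is done:
- ctrl.reach(position, orientation): joint-space move of the TCP to a pose.
- ctrl.move_linear(position, rotation=None, vel=150): straight line of the TCP; rotation=None keeps the orientation; vel is the mean speed in mm/s.
- ctrl.move_j(angles): joint-space move.
- ctrl.set_gripper(opening, squeeze=None): opening from 0.0 (shut) to 1.0 (fully open); squeeze is the grip in N (None keeps the last); returns when the fingers have stopped.
- ctrl.dwell(seconds).
- ctrl.ik(position, orientation): joint angles nearest the present ones, or None.
- ctrl.state(): the state.
- ctrl.camera(name): name is "side" or "top" or "wrist"; returns the picture (480x640x3 uint8, red, green, blue); there is no depth.
- ctrl.camera_params(name): a dict with "vertical_fov" (degrees; the focal length in pixels is half the picture's height over the tangent of half this angle, whatever the lens; pixels are square), "cx", "cy" (the principal point, pixels), "xyz" and "attitude" of the camera in the world. Camera axes: x right, y down, z forward; pixel columns grow to the right and rows downward; lengths in mm; the calibration is good to about 2 mm. The wrist camera is an equidistant fisheye: a pixel r from the principal point sees the ray r / f radians off the axis. A picture is of the moment at which its call begins: read the wrist's pose just before it. camera_params takes no time and is no camera call; for the wrist camera it gives the pose at the moment of the call.
A pose or a line that the arm cannot do raises ctrl.PlanningError and nothing moves.
- ctrl.sign_off(): hands the job in; it is judged then, once.
The state is a dict: "time_s": time; "joint_pos": joint angles; "dq": joint speeds; "joint_torque": joint torques, N m; "tool_pos": TCP position; "ee_rot": TCP orientation; "ft_force": force on the tool from outside, world axes, zero at the start; "ft_torque": the same for the moment, N m; "grip_width": opening from 0.0 (shut) to 1.0 (fully open); "gripper_force": force on a finger pad.
Only numpy, scipy, OpenCV 4.12 (cv2) and the standard library are available. Lean on these libraries where they do the work, as an engineer would, in place of code of your own. Each camera call takes 0.05 s, during which the arm holds its last target. There are 200 camera calls.

## Working session

There is one attempt and no reset: what is moved stays moved. The work goes in short steps, each a Python script; the robot and the scene stay as the last script left them, time stands still between calls to the robot, and variables do not carry over. Pictures are saved under pics/ and viewed, at most 10 in all, crops included, and the job is handed in when it is done.

```bash
mkdir -p pics; cat > h.py <<'E'
import numpy as np, cv2
from scipy.spatial.transform import Rotation as R
from plant import ctrl
def save(n,im): cv2.imwrite(f'pics/{n}.png',cv2.cvtColor(im,cv2.COLOR_RGB2BGR))
def Rc(p):
    a=np.array(p['attitude'],float)
    return a if a.shape==(3,3) else (R.from_euler('xyz',a).as_matrix() if a.size==3 else R.from_quat(a).as_matrix())
def ray(p,u,v,wrist=False):
    f=240/np.tan(np.radians(p['vertical_fov'])/2)
    x,y=u-p['cx'],v-p['cy']
    if wrist:
        r=np.hypot(x,y); t=r/f; s=np.sin(t)/max(r,1e-9); d=np.array([x*s,y*s,np.cos(t)])
    else: d=np.array([x/f,y/f,1.])
    d=Rc(p)@d; return np.array(p['xyz'],float),d/np.linalg.norm(d)
def onz(p,u,v,z,wrist=False):
    o,d=ray(p,u,v,wrist); return o+d*(z-o[2])/d[2]
def proj(p,X,wrist=False):
    f=240/np.tan(np.radians(p['vertical_fov'])/2)
    c=Rc(p).T@(np.array(X,float)-np.array(p['xyz'],float))
    if wrist:
        h=np.hypot(c[0],c[1]); t=np.arctan2(h,c[2]); return p['cx']+f*t*c[0]/h,p['cy']+f*t*c[1]/h
    return p['cx']+f*c[0]/c[2],p['cy']+f*c[1]/c[2]
def tri(o1,d1,o2,d2):
    A=np.stack([d1,-d2],1); s=np.linalg.lstsq(A,o2-o1,rcond=None)[0]
    a,b=o1+s[0]*d1,o2+s[1]*d2; return (a+b)/2,np.linalg.norm(a-b)
E
python3 - <<'E'
from h import *
for n in('top','side','wrist'):
    p=ctrl.camera_params(n); print(n,p); im=ctrl.camera(n); save(n+'0',im); np.save(n+'0.npy',im)
print(ctrl.state())
E
```

```text
top {'vertical_fov': 54.17598281137957, 'cx': 325.7972259708743, 'cy': 234.5033932788267, 'xyz': array([ 415.54346101,  -41.40143523, 1065.92382548]), 'attitude': array([-3.03100448,  0.01678282, -1.55130979])}
side {'vertical_fov': 52.52724500158803, 'cx': 330.3877906091225, 'cy': 238.90319678241235, 'xyz': array([  55.96434652, -609.8262144 ,  993.95597239]), 'attitude': array([-2.46091298,  0.01068837, -0.68916481])}
wrist {'vertical_fov': 65.70646984690485, 'cx': 322.2754159758546, 'cy': 228.95116906491185, 'xyz': array([ 65.40474482, 576.14613974, 373.38412349]), 'attitude': array([2.82548534e+00, 1.88506295e-03, 1.31856345e+00])}
{'time_s': 0.15, 'joint_pos': array([ 1.10790636e+00,  1.58927515e-01,  1.59798027e+00, -1.61981814e-05,
        1.38622165e+00, -2.10090487e-01]), 'dq': array([ 0.00205957, -0.0010861 , -0.00446197, -0.00115432,  0.00248373,
        0.00219867]), 'joint_torque': array([ 1.17009338e-03, -3.96381748e+01, -3.31782961e+01, -2.12386717e-04,
        5.57357009e-03,  5.94964931e-06]), 'tool_pos': array([143.61352776, 556.2725274 , 230.51135991]), 'ee_rot': array([-3.14008635e+00, -3.04924022e-04,  2.88879593e+00]), 'ft_force': array([ 0.46678752,  0.3024488 , -0.25754308]), 'ft_torque': array([-0.01850698, -0.02117809,  0.01837356]), 'gripper_force': 0.0, 'grip_width': 0.9931130682665761}
```

View pics/top0.png

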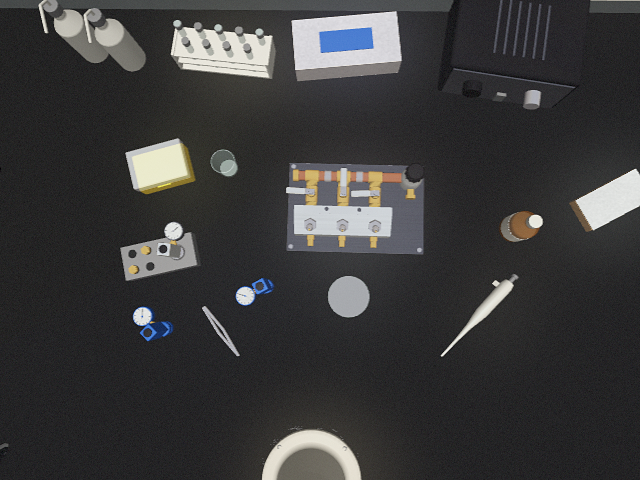

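View pics/side0.png

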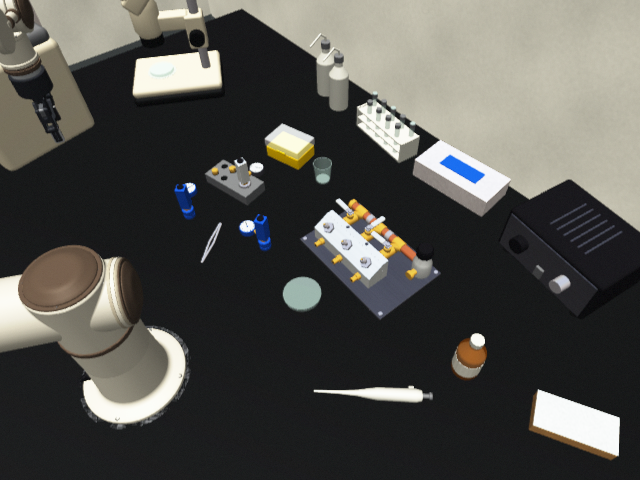

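The top picture shows the manifold at (355,208). The left lever at (298,190) and the right lever at (364,193) lie across, and the middle one at (344,178) is in line, so the middle nipple at (342,226) is in service. The real gauge is at (163,249), with its dial at (174,231). The blue ones are decoys. The side view agrees.

```bash
python3 - <<'E'
from h import *
p=ctrl.camera_params('top'); q=ctrl.camera_params('side')
for n,u,v,z in [('gauge top',163,249,120),('dial',174,231,71),('holder c tl',121,249,32),('tr',193,234,32),('br',199,263,32),('bl',126,279,32),('nip L',310,222,85),('nip M',342,224,85),('nip R',375,225,85),('midlever',344,169,76),('midlever2',344,190,76),('base fl',291,246,8),('base fr',420,250,8)]:
    print(n,onz(p,u,v,z).round(0))
print('tri nipM',tri(*ray(p,342,225),*ray(q,346,243)))
print('tri gauge',tri(*ray(p,163,249),*ray(q,242,159)))
# look pose: camera over each
s=ctrl.state(); c=ctrl.camera_params('wrist'); T=R.from_euler('xyz',s['ee_rot']).as_matrix()
print('cam in tool',T.T@(c['xyz']-s['tool_pos']), (T.T@Rc(c)).round(3))
for P,yaw in [((430,290,300),a) for a in (2.889,-2.889,0,1.57,-1.57,0.3,3.14)]:
    print(yaw,ctrl.ik(P,[np.pi,0,yaw]))
E
```

```text
gauge top [485. 307. 120.]
dial [528. 304.  71.]
holder c tl [490. 433.  32.]
tr [526. 274.  32.]
br [462. 257.  32.]
bl [423. 418.  32.]
nip L [550.  11.  85.]
nip M [547. -57.  85.]
nip R [ 546. -126.   85.]
midlever [668. -59.  76.]
midlever2 [622. -60.  76.]
base fl [505.  57.   8.]
base fr [ 501. -234.    8.]
tri nipM (array([547.73717459, -56.98427942,  64.59930786]), np.float64(0.38089772820784384))
tri gauge (array([487.17685523, 303.02424572, 125.47070081]), np.float64(6.745847108289905))
cam in tool [  80.72770354   -0.48948819 -142.97438285] [[ 0.001 -0.95  -0.311]
 [ 1.     0.001  0.   ]
 [ 0.    -0.311  0.95 ]]
2.889 [ 0.36006373 -0.02797117  1.65761841  0.          1.51194541 -0.95813994]
-2.889 [ 0.36006373 -0.02797117  1.65761841  0.          1.51194541 -1.46332525]
0 [ 3.60063731e-01 -2.79711653e-02  1.65761841e+00 -4.44089210e-16
  1.51194541e+00  1.93086006e+00]
1.57 [ 3.60063731e-01 -2.79711653e-02  1.65761841e+00 -4.44089210e-16
  1.51194541e+00  3.60860058e-01]
-1.57 [ 0.36006373 -0.02797117  1.65761841  0.          1.51194541 -2.78232525]
0.3 [ 3.60063731e-01 -2.79711653e-02  1.65761841e+00 -4.44089210e-16
  1.51194541e+00  1.63086006e+00]
3.14 [ 0.36006373 -0.02797117  1.65761841  0.          1.51194541 -1.20913994]
```

```bash
python3 - <<'E'
from h import *
import pickle
D={}
for n,P in [('wg',(430,303,260)),('wm',(485,-57,240))]:
    ctrl.reach(P,[np.pi,0,3.13]); ctrl.dwell(0.3)
    p=ctrl.camera_params('wrist'); im=ctrl.camera('wrist'); save(n,im); D[n]=(p,im); print(ctrl.state()['time_s'],ctrl.state()['tool_pos'])
pickle.dump(D,open('looks.pkl','wb'))
E
```

```text
1.925 [429.73784    303.36384854 259.95817443]
3.6417 [485.08687423 -56.53486546 240.03906366]
```

View pics/wg.png

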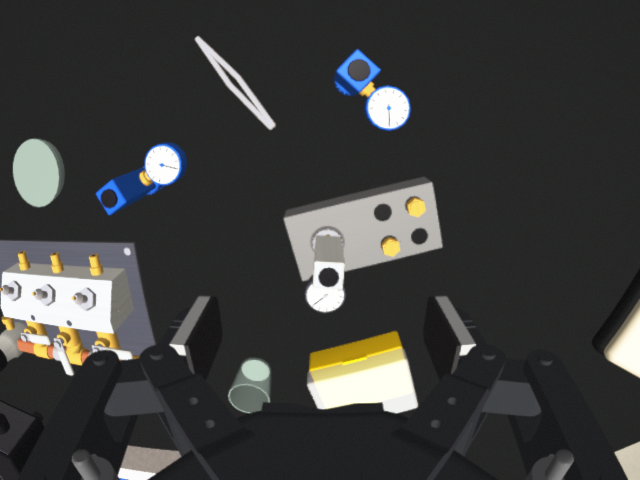

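View pics/wm.png

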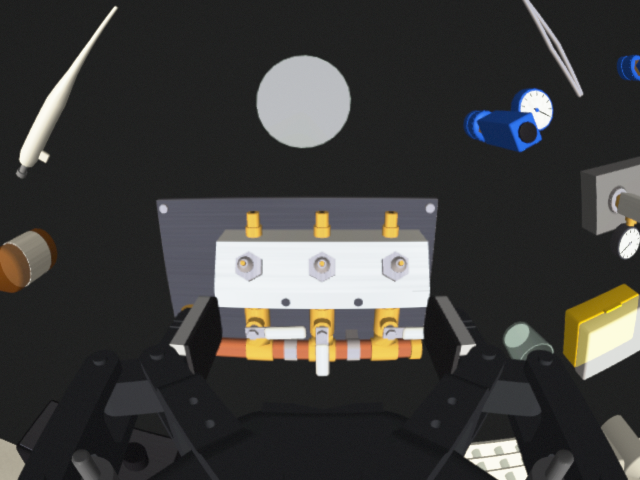

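Wrist view 1: the gauge's top is at about (329,277), its dial at (325,296), and the far nipples at (10..85,290..298). Wrist view 2: the middle nipple is at (321,266), left (395,265), right (249,267), and the middle lever is in line at (322,355). I'll zoom in to read the pixels more exactly.

```bash
python3 - <<'E'
from h import *
import pickle
D=pickle.load(open('looks.pkl','rb'))
def z(im,x,y,w,h,k):
    c=cv2.resize(im[y:y+h,x:x+w],None,fx=k,fy=k,interpolation=cv2.INTER_CUBIC)
    for i in range(0,w,10): cv2.line(c,(i*k,0),(i*k,10 if (x+i)%50 else 22),(255,0,255),1); 
    for i in range(0,h,10): cv2.line(c,(0,i*k),(10 if (y+i)%50 else 22,i*k),(255,0,255),1)
    return c
C=np.zeros((600,800,3),np.uint8)
def put(c,x,y): C[y:y+c.shape[0],x:x+c.shape[1]]=c[:600-y,:800-x]
put(z(D['wm'][1],220,230,200,60,4),0,0)      # 800x240
put(z(D['wg'][1],290,220,70,100,3),0,250)    # 210x300  x3
put(z(D['wg'][1],0,260,110,60,5),220,250)    # 550x300
save('zoom',C)
E
```

```text
(no output)
```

View pics/zoom.png

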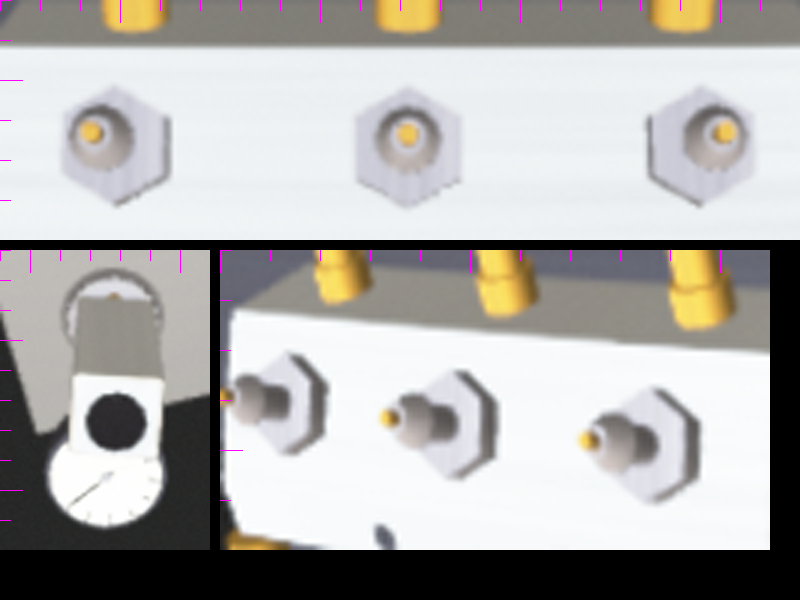

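```bash
python3 - <<'E'
from h import *
import pickle
D=pickle.load(open('looks.pkl','rb')); m,g=D['wm'][0],D['wg'][0]
s=np.array
def pt(x,y,k,ox,oy): return (x+.5)/k-.5+ox,(y+.5)/k-.5+oy
A={'R':((91,132),(228,397)),'M':((407,134),(389,418)),'L':((725,132),(587,440)),'hR':((113,146),(285,403)),'hM':((408,147),(452,424)),'hL':((702,146),(647,445))}
P={}
for n,(a,b) in A.items():
    a=pt(*a,4,220,230); b=pt(b[0]-220,b[1]-250,5,0,260)
    X,e=tri(*ray(m,*a,True),*ray(g,*b,True)); P[n]=X; print(n,X.round(1),round(e,1))
for c in 'RML':
    d=P[c]-P['h'+c]; print(c,np.linalg.norm(d),d/np.linalg.norm(d))
print('spacing',P['hL']-P['hM'],P['hM']-P['hR'],P['L']-P['M'],P['M']-P['R'])
top=onz(g,*pt(116,171,3,290,220),120,True); dial=onz(g,*pt(106,226,3,290,220),71,True)
print('gauge top',top,'dial',dial, np.hypot(*(dial-top)[:2]), np.arctan2(*(dial-top)[1::-1]))
# square top edges
for a in [(72,452),(163,452),(163,376),(76,374)]: print(onz(g,*pt(a[0],a[1]-250,3,290,220),120,True))
for a in [(163,209),(430,209)]: print('bolt',onz(m,*a,9,True))
for a in [(322,334),(322,373)]: print('lever',onz(m,*a,76,True))
p=ctrl.camera_params('top');q=ctrl.camera_params('side')
print(proj(p,P['M']),proj(q,P['M']),proj(p,top),proj(q,top))
# gauge top by triangulation with top camera
print(tri(*ray(g,*pt(116,171,3,290,220),True),*ray(p,163,249)),tri(*ray(g,*pt(116,171,3,290,220),True),*ray(q,242,159)))
E
```

```text
R [ 533.7 -128.4   83. ] 0.5
M [533.5 -57.9  84.8] 0.3
L [533.7  12.3  85.6] 0.1
hR [ 545.6 -128.2   62.8] 0.3
hM [546.3 -57.9  62.5] 0.1
hL [546.7  12.   63.4] 0.2
R 23.4103743246858 [-0.50667625 -0.00790779  0.86210014]
M 25.706714503234167 [-0.50006958 -0.00128254  0.86598428]
L 25.714368887093556 [-0.50568199  0.01262199  0.86262762]
spacing [ 0.40324192 69.90013662  0.89043596] [ 0.77036542 70.35504988 -0.29151769] [ 0.25509469 70.25767319  0.81075022] [-0.2233     70.50720418  1.78800593]
gauge top [483.71766673 307.74443589 120.        ] dial [527.63204314 304.95727143  71.        ] 44.00273560793599 -0.06338313971194487
[493.38256204 295.22094197 120.        ]
[493.69586074 321.06921008 120.        ]
[470.12343948 320.77266191 120.        ]
[469.25230995 296.78204151 120.        ]
bolt [ 501.70573481 -233.51711382    9.        ]
bolt [505.39727204  58.52891481   9.        ]
lever [613.8897844  -58.22591663  76.        ]
lever [664.97290343 -58.7509219   76.        ]
(np.float64(342.55995118729095), np.float64(230.40483357223272)) (np.float64(341.7772986299759), np.float64(241.00252957835298)) (np.float64(162.59610610682296), np.float64(249.5127714309997)) (np.float64(238.96744948970513), np.float64(160.19665841047293))
(array([484.91511206, 307.819133  , 117.58509381]), np.float64(0.11915338833061383)) (array([489.46090568, 307.72477675, 117.20980033]), np.float64(7.9687351455982665))
```

Everything checks out: nipple spacing is 70 mm, pin tip to seat 25.7 mm (26 stated), and the axis leans 30°. Gauge height is 118 mm by triangulation (120 stated). Next is the grasp.

```bash
python3 - <<'E'
from h import *
import pickle
O=[np.pi,0,np.pi-0.03]
ctrl.reach((484,307.7,200),O)
ctrl.move_linear((484,307.7,78),O,vel=120)
s=ctrl.state(); print(s['time_s'],s['tool_pos'],s['ft_force'])
ctrl.set_gripper(0.0,80); s=ctrl.state(); print(s['grip_width'],s['gripper_force'],s['ft_force'],s['tool_pos'])
ctrl.move_linear((484,307.7,200),O,vel=80); ctrl.dwell(.2)
s=ctrl.state(); print(s['time_s'],s['tool_pos'],s['grip_width'],s['gripper_force'],s['ft_force'],s['ft_torque'])
p=ctrl.camera_params('wrist'); im=ctrl.camera('wrist'); save('grip',im)
sd=ctrl.camera('side'); save('grips',sd)
pickle.dump((p,s,im,sd),open('grip.pkl','wb'))
print(proj(ctrl.camera_params('side'),s['tool_pos']))
C=np.zeros((600,800,3),np.uint8)
C[:480,:480]=cv2.resize(im[140:380,200:440],None,fx=2,fy=2)
u,v=map(int,proj(ctrl.camera_params('side'),s['tool_pos'])); print(u,v)
C[:480,490:790]=cv2.resize(sd[v-60:v+60,u-37:u+38],None,fx=4,fy=4,interpolation=cv2.INTER_CUBIC)
save('grip2',C)
E
```

```text
6.1833 [484.76375238 307.95695799  78.9902457 ] [ 0.54508235  0.03559521 -0.41619243]
0.29420272814112775 78.58887791633606 [-0.60099086 -0.29793171  3.58276613] [484.19692767 307.89090467  78.38898428]
8.6333 [483.83239944 307.61198419 199.65846049] 0.2968254071828567 78.6554217338562 [-0.58887882 -0.14254425 -2.25251313] [-0.00885028  0.07500684 -0.01840121]
(np.float64(234.12099681785634), np.float64(136.53941945437737))
234 136
```

View pics/grip2.png

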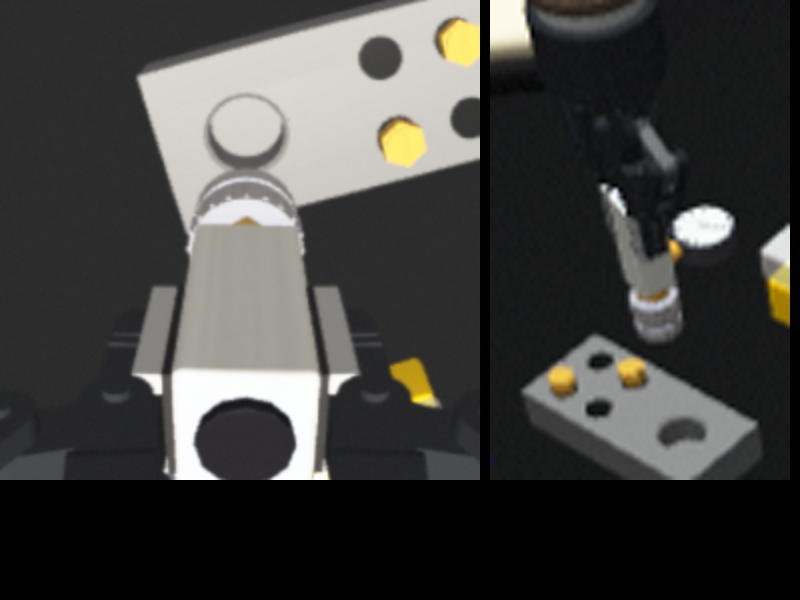

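The gauge is held square: handle top edge at y=370 and bottom edge at y=225 in the crop, with the coupler's near rim at (246,170). Next I'll measure its tilt and offset in the tool frame.

```bash
python3 - <<'E'
from h import *
import pickle
p,s,im,sd=pickle.load(open('grip.pkl','rb'))
T=R.from_euler('xyz',s['ee_rot']).as_matrix(); t=s['tool_pos']
def ontool(u,v,z):
    o,d=ray(p,u,v,True); o=T.T@(o-t); d=T.T@d; return (o+d*(z-o[2])/d[2]).round(1)
f=lambda a:((a[0]+.5)/2-.5+200,(a[1]+.5)/2-.5+140)
h=70.4
for n,a,k in [('topL',(172,370),108),('topR',(323,370),108),('botL',(195,225),38),('botR',(299,225),38),('rim near',(246,170),0),('rimL',(188,240),0),('cap',(246,439),110)]:
    print(n,ontool(*f(a),h-k))
# plan poses
a=np.array([-.5,0,.866]); 
yaw=-0.01
M=R.from_euler('z',yaw).as_matrix()
ax=M@np.array([-.5,0,np.sqrt(.75)]); y=M@np.array([0,1,0]); x=np.cross(y,-ax); T=np.stack([x,y,-ax],1)
rpy=R.from_matrix(T).as_euler('xyz'); print(rpy)
seat=np.array([546.3,-57.9,62.5])
for d in (120,60,0): print(d,ctrl.ik(seat+ax*(h+d),rpy))
E
```

```text
topL [ 12.5 -12.5 -37.6]
topR [ 12.5  12.8 -37.6]
botL [ 10.9 -13.   32.4]
botR [10.9 13.4 32.4]
rim near [13.6  0.  70.4]
rimL [ -9.3 -18.1  70.4]
cap [ -0.6  -0.1 -39.6]
[3.14159265 0.52359878 3.13159265]
120 [-0.58973664 -0.63670331  2.34076691  0.32881194  1.01258968 -2.26543916]
60 [-0.5362794  -0.45197458  2.33543857  0.34860343  0.82607455 -2.27844464]
0 [-0.49190505 -0.24819928  2.30338279  0.39230372  0.6511844  -2.31403072]
```

```bash
cat >> h.py <<'E'
Mz=R.from_euler('z',-0.01).as_matrix()
AX=Mz@np.array([-.5,0,np.sqrt(.75)]); Y=Mz@np.array([0,1.,0]); X=np.cross(Y,-AX)
T0=np.stack([X,Y,-AX],1); RPY=R.from_matrix(T0).as_euler('xyz')
C=np.array([-1.5,0,70.4])   # mouth in tool frame
def tcp(seat,d): return np.array(seat)+AX*d-T0@C
E
python3 - <<'E'
from h import *
import pickle
seat=[546.3,-57.9,62.5]
ctrl.move_linear((470,290,275),vel=150)
ctrl.reach(tcp(seat,130),RPY)
print(ctrl.state()['time_s'],ctrl.state()['tool_pos'],tcp(seat,130))
ctrl.move_linear(tcp(seat,36),RPY,vel=80); ctrl.dwell(.3)
s=ctrl.state(); print(s['time_s'],s['tool_pos'],tcp(seat,36),s['ee_rot'],s['ft_force'])
p=ctrl.camera_params('wrist'); im=ctrl.camera('wrist'); sd=ctrl.camera('side'); pickle.dump((p,s,im,sd),open('pre.pkl','wb'))
K=np.zeros((600,800,3),np.uint8)
K[:,:480]=cv2.resize(im[80:280,242:402],None,fx=3,fy=3,interpolation=cv2.INTER_CUBIC)
q=ctrl.camera_params('side'); u,v=map(int,proj(q,seat)); print(u,v)
K[:480,490:790]=cv2.resize(sd[v-70:v+50,u-40:u+35],None,fx=4,fy=4,interpolation=cv2.INTER_CUBIC)
save('pre',K)
E
```

```text
10.725 [445.03040915 -56.42867462 235.49654756] [444.8060368  -56.88502654 235.30149092]
12.35 [491.8733117  -57.47293054 154.17219815] [491.80368682 -57.3550187  153.89510296] [-3.14123941  0.52408802  3.13165804] [-0.94621844  0.10905196 -3.06135643]
345 244
```

View pics/pre.png

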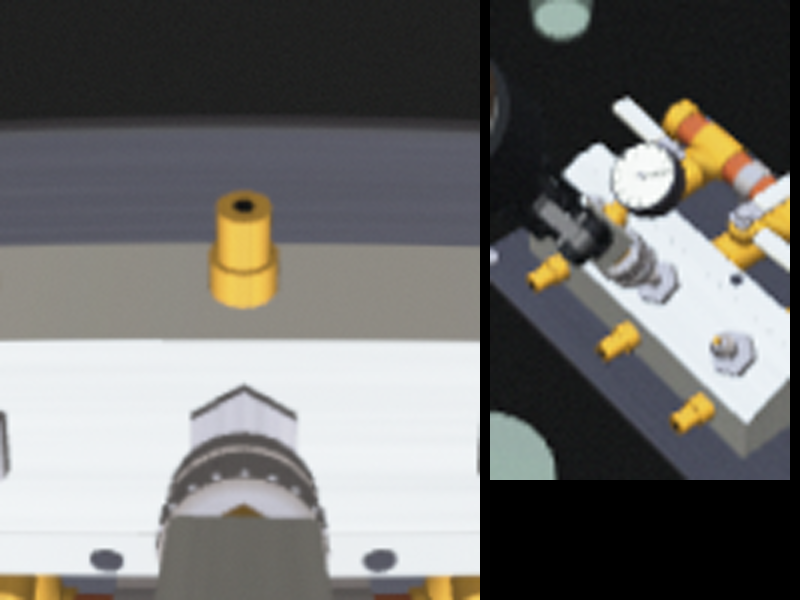

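```bash
python3 - <<'E'
from h import *
import pickle
p,s,im,sd=pickle.load(open('pre.pkl','rb'))
T=R.from_euler('xyz',s['ee_rot']).as_matrix(); t=s['tool_pos']
def ontool(u,v,z):
    o,d=ray(p,u,v,True); o=T.T@(o-t); d=T.T@d; return (o+d*(z-o[2])/d[2]).round(1)
f=lambda a:((a[0]+.5)/3-.5+242,(a[1]+.5)/3-.5+80)
for n,a,z in [('apex',(245,390),106.4),('shL',(192,417),106.4),('shR',(297,416),106.4),('rim near',(243,433),70.4),('rimL',(160,540),70.4),('rimR',(327,540),70.4),('handbotL',(170,517),32.4),('handbotR',(323,517),32.4)]:
    print(n,ontool(*f(a),z))
print('seat in tool',T.T@(np.array([546.3,-57.9,62.5])-t))
E
```

```text
apex [ 12.9   0.5 106.4]
shL [  6.4 -11.9 106.4]
shR [  6.6  12.7 106.4]
rim near [13.7  0.  70.4]
rimL [ -9.6 -17.2  70.4]
rimR [-9.6 17.5 70.4]
handbotL [ 10.7 -12.4  32.4]
handbotR [10.7 13.5 32.4]
seat in tool [ -1.2479886    0.15130813 106.60515153]
```

```bash
sed -i 's/C=np.array(\[-1.5,0,70.4\])/C=np.array([-1.8,-0.2,70.4])/' h.py; python3 - <<'E'
from h import *
seat=np.array([546.3,-57.9,62.5]); f0=np.array([-0.95,0.11,-3.06])
for d in (26,18,14,11,8,6,4,3,2,1,0,-1,-2,-3):
    ctrl.move_linear(tcp(seat,d),RPY,vel=25 if d>8 else 12)
    if d<10: ctrl.dwell(.15)
    s=ctrl.state(); f=s['ft_force']-f0; T=R.from_euler('xyz',s['ee_rot']).as_matrix()
    act=(s['tool_pos']+T@C-seat)@AX
    print(d,round(act,2),'lat',((s['tool_pos']+T@C-seat)@T0)[:2].round(2),'F tool',(T0.T@f).round(1),'tau',s['ft_torque'].round(2),'t',round(s['time_s'],1),s['gripper_force'].round(0))
    if f@AX>22 or np.linalg.norm(f-AX*(f@AX))>15: print('stop'); break
E
```

```text
Traceback (most recent call last):
AttributeError: 'float' object has no attribute 'round'
```

```bash
cat > ins.py <<'E'
from h import *
import sys
seat=np.array([546.3,-57.9,62.5]); f0=np.array([-0.95,0.11,-3.06])
for d in map(float,sys.argv[1:]):
    ctrl.move_linear(tcp(seat,d),RPY,vel=25 if d>8 else 12)
    if d<10: ctrl.dwell(.15)
    s=ctrl.state(); f=s['ft_force']-f0; T=R.from_euler('xyz',s['ee_rot']).as_matrix()
    v=(s['tool_pos']+T@C-seat)@T0
    print(d,'act',v.round(2),'F tool',(T0.T@f).round(1),'tau',s['ft_torque'].round(2),'t',round(s['time_s'],1),round(s['gripper_force']))
    if f@AX>22 or np.linalg.norm(f-AX*(f@AX))>15: print('stop'); break
E
python3 ins.py 18 14 11 8 6 4 3 2 1 0 -1 -2
```

```text
18.0 act [  0.24   0.1  -17.82] F tool [-1.3 -0.3  0.9] tau [ 0.03  0.5  -0.05] t 13.5 79
14.0 act [ -0.31  -0.04 -14.01] F tool [-2.3  1.   0.8] tau [0.07 0.33 0.02] t 13.8 79
11.0 act [-1.00e-02 -1.20e-01 -1.09e+01] F tool [-1.5 -0.5  1.3] tau [-0.11  0.3  -0.05] t 14.0 79
8.0 act [ 0.4  -0.12 -7.64] F tool [-3.7 -0.3  6.7] tau [-0.21  0.02 -0.19] t 14.6 79
6.0 act [ 0.18  0.11 -5.92] F tool [-1.7  0.7  2.8] tau [-0.08  0.3  -0.04] t 15.1 80
4.0 act [ 0.02  0.09 -4.06] F tool [-0.1 -0.1 -5.4] tau [0.08 0.74 0.09] t 15.5 80
3.0 act [ 0.    0.03 -3.01] F tool [ 0.5 -0.1 -5.1] tau [0.16 0.71 0.03] t 15.9 80
2.0 act [-0.04  0.03 -2.03] F tool [ 0.8  1.3 -6.1] tau [0.11 0.77 0.14] t 16.3 80
1.0 act [-0.4   0.05 -1.8 ] F tool [  4.6   1.9 -26. ] tau [0.34 1.84 0.14] t 16.7 83
stop
```

The rim bottomed on the seat after the snap: 6.7 N over the ridge, then pin force, then a stiff rise to 26 N. I'll confirm it's steady and take one look.

```bash
python3 - <<'E'
from h import *
for _ in range(3):
    ctrl.dwell(.4); s=ctrl.state(); print(s['time_s'],(T0.T@(s['ft_force']-[-.95,.11,-3.06])).round(1),s['tool_pos'].round(2),s['gripper_force'],abs(s['dq']).max())
im=ctrl.camera('wrist'); sd=ctrl.camera('side')
K=np.zeros((600,800,3),np.uint8)
K[:,:480]=cv2.resize(im[80:280,242:402],None,fx=3,fy=3,interpolation=cv2.INTER_CUBIC)
K[:480,490:790]=cv2.resize(sd[174:294,305:380],None,fx=4,fy=4,interpolation=cv2.INTER_CUBIC)
save('fin',K)
E
```

```text
17.125 [  5.    1.1 -25.3] [509.02 -57.29 124.35] 83.00381898880005 0.0016949280442183849
17.525 [  4.9   1.7 -25.6] [509.   -57.29 124.32] 83.0052387714386 0.0021280957194020587
17.925 [  5.5   1.  -26.1] [509.01 -57.29 124.34] 83.00367593765259 0.001465220269515542
```

View pics/fin.png

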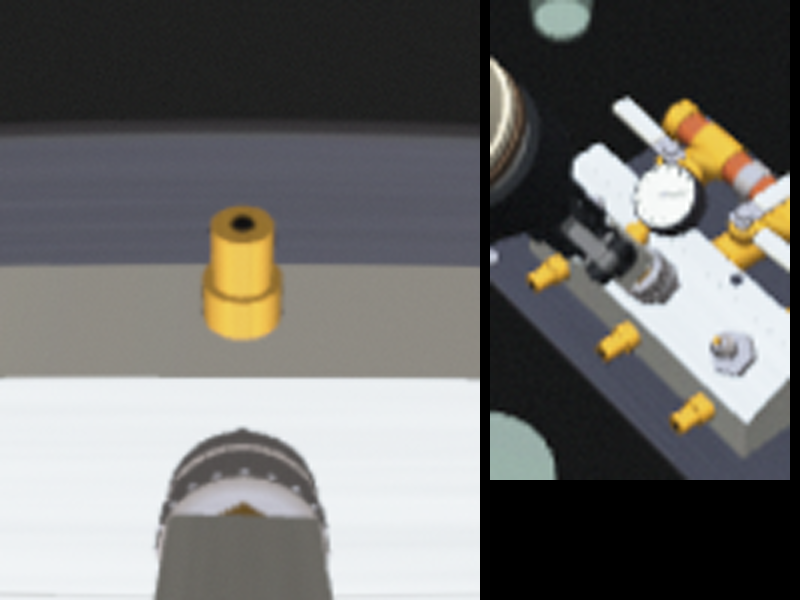

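The coupler covers the hexagon: its rim, at (243,432), sits flush on it. The grip and push are steady at about 25 N, and the gauge sits in the hand as it did before. Handing in.

```bash
python3 -c "
from plant import ctrl
print(ctrl.sign_off())"
```

```text
the job is handed in; nothing more can be done
None
```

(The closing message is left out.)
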